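# Post a used slide mailer through the flap of the glass-waste bin

### The job

Get rid of the used slide mailer that lies on the feed tray of the glass-waste bin: with the fingertips push it along the tray against the hanging flap, so that the flap swings open and the mailer slides through and drops into the bin, then draw the fingers back out so that the flap falls fully shut by itself. Only push it, at a steady hand speed: do not lift it or flick it, and leave the other loose things on the bench where they stand.

Things in the scene. Friction and masses are not known exactly. Their poses are not given: they have to be found in the camera images.
- bin: Glass-waste bin fixed to the bench: white sheet-steel body with a clear top, 165 mm deep x 130 wide x 180 high (70 above the feed tray). Origin on the bench (z = 0) straight below the middle of the closed flap. Its x axis points level into the bin, the way to push; y to the left of that; z up. The body fills x = -4 to 165 mm, the back wall's inside is at 162; the floor inside is 10 above the bench.
- tray_end (a point): Middle of the outer, open end of the steel feed tray, at tray-top height, 170 mm before the flap. The level tray runs from here to the mouth, top 110 above the bench, 64 wide between two side guides 12 high and 3 thick, on two thin legs.
- sill (a point): Middle of the mouth at tray height, straight below the closed flap (bin frame x = 0, y = 0, z = 110 mm). The mouth is 68 mm wide and 61 high, from tray top up to the lintel.
- inner_edge (a point): Where the tray ends inside the bin, 20 mm past the flap, at tray-top height. Beyond it the bin is empty, 100 mm deep: a part pushed on tips over this edge and drops by its own weight once its middle is well past it (10 to 20 mm, for the flap rests on its tail).
- flap (a joint): Light aluminium flap 76 mm wide x 56 high x 3 thick, 20 g, hung inside the mouth from a level hinge 60 above the tray top. 0 rad = hanging shut, lower edge 4 above the tray. It swings only inwards (positive, to 1.45 rad), very lightly (under 1 N at its lower edge), and falls shut by its own weight in about half a second when nothing props it.
- mailer: The used slide mailer: closed white plastic box 84 mm long (x) x 34 wide (y) x 22 high (z), 35 to 75 g, lying flat on the feed tray, roughly lengthwise. Origin: centre of its underside.
- clean_mailer: Bystander: a clean mailer of the same shape, lying on the bench beside the tray. Origin: centre of its underside.
- oil_bottle: Bystander: amber oil bottle, 30 diameter x 70 high, on the bench beside the tray. Origin: centre of its underside.
- forceps: Bystander: steel forceps, 120 long x 15 x 8, lying on the bench. Origin: centre of its underside.
- slide_box: Bystander: closed blue slide box 98 x 86 x 34. Origin: centre of its underside.
- beaker: Bystander: glass beaker, 60 diameter x 75 high. Origin: centre of its underside.
- objective: Bystander: microscope objective standing on the bench, 34 diameter x 52 high. Origin: centre of its underside.
- dish: Bystander: covered glass dish, 94 diameter x 14 high. Origin: centre of its underside.
Mind the look-alikes: they are no part of the job. What is shaped like the mailer but blue is not meant.

How it is judged:
On the way, in this order (a step that is already met when the one before it is completed fails the run):
1. the mailer, still flat on the tray, has pushed the flap open (value of joint flap above 0.4 rad and x of mailer in the frame of bin above -0.04 m and z of mailer in the frame of bin above 0.1 m), for 0.1 s.
2. the mailer has dropped into the bin (x of mailer in the frame of bin above 0 m and z of mailer in the frame of bin below 0.08 m), for 0.2 s.
At the end, for the whole second after the job is handed in: The used mailer rests inside the bin, below the tray (its origin under 80 mm above the bench, within the bin's walls, slower than 20 mm/s), and the flap hangs shut (under 0.06 rad) (all of step 2 and x of mailer in the frame of bin below 0.165 m and y of mailer in the frame of bin between -0.065 and 0.065 m and linear speed of mailer below 0.02 m/s and value of joint flap below 0.06 rad); the robot touches nothing.
It fails at once if the mailer is lifted or carried (its origin more than 15 mm above the tray) (z of mailer in the frame of bin above 0.125 m).
It fails at once if the mailer is flicked or thrown (faster than 0.5 m/s on the tray) (linear speed of mailer above 0.5 m/s and z of mailer in the frame of bin above 0.107 m).
It fails at once if a bystander is moved by more than 20 mm (distance of any of clean_mailer, oil_bottle, forceps, slide_box, beaker, objective, dish from where it was at the start of the episode above 0.02 m).
It also fails if it takes over 35 s, if anything falls off the work surface, if the arm or the gripper's body presses on something with over 40 N, if the wrist force passes 120 N, or if a joint passes its speed limit or range.

### The arm

A 6-joint arm with a two-finger parallel gripper is mounted at the origin on the work surface. World frame = base frame: x ahead of the robot, y to its left, z up, the work surface at z = 0. Lengths are in m, angles in rad, forces in N, time in s.
With the tool pointing down it reaches from about 0.375 to 0.975 m from the base axis. Payload 3.8 kg.
Tool frame: the origin (TCP) lies on the centre line of the jaws, within the pads' length; the fingertips stand 25 mm ahead of it and the grasp point (between the pads) lies 6 mm ahead of it; y points along the fingers, z is the direction in which the jaws open and shut, and the axes are right-handed (so a half turn about y gives the same grasp; the last joint's range is limited). The gripper opens to 85 mm and grips with 20 to 120 N. Pads are 22 mm wide; open, the fingers measure 114 mm over their backs; the gripper's body (76 mm by 85 mm) begins 54 mm behind the grasp point. The pads swing forward as they close: fully open they stand 13 mm farther back than shut.
Start: joints at [-1.139, 0.264, 1.604, -0, 1.274, -0.037], TCP at [0.305, -0.602, 0.228] pointing down, gripper open.
Joint ranges: [-2.63, 2.63], [-0.94, 2.18], [0.31, 2.57], [-1.31, 4.45], [0, 2.66], [-2.55, 2.55]. Speed limits (rad/s): [2.57, 2.57, 3.14, 3.14, 3.14, 3.14].

### API

Orientations are given as a rotation vector (axis times angle).
In Python, from workcell import bot gives the robot as it stands.
- The arm moves only by the shell command python3 -m jog 'ROWS' [FORCE]. ROWS is JSON, a list of rows, each a list of 5 numbers: the shift along the world's x, y, z in mm, then the turn about the world's z in degrees, then the finger opening in mm, from 0 to 85.4. A call has exactly 10 rows; each row is the pose to reach, as a shift and turn from the pose commanded when the call began; what a row does not reach only later rows make up. A row lasts 1/8 s, in which the tool goes at most 62.5 mm and 10.7 degrees, less where a joint would pass 70% of its speed; a pose out of reach is approached as far as the arm can. A call with a gripper value outside its range is refused whole. The fingers move at their own pace and stop on an object; FORCE is the grip in N (left out, the last holds). Time passes only in rows, so rows that repeat a pose let the fingers close, or fill a call up. It gives the time, the measured TCP pose, the force and the opening at its end, in the units of the state.
- bot.read_state(): the state, without advancing time (a new reading comes with each control period).
- bot.read_camera(name): name is "side" or "top" or "wrist"; returns a dict with "pixels" (420x560x3 uint8, red, green, blue), "fx", "fy", "cx", "cy" (pixels), "R" (3x3) and "t" (3): a world point X has camera coordinates R X + t. Camera axes: x right, y down, z forward; pixel columns grow to the right and rows downward; lengths in m; the calibration is good to about 2 mm. A picture is of the moment at which its call begins. There is no depth.
- bot.finish_job(): hands the job in, once; it reports no verdict.
The state is a dict: "time": time; "q": joint angles; "joint_vel": joint speeds; "joint_torque": joint torques, N m; "tool_pos": TCP position; "tcp_rot": TCP orientation; "wrist_force": force on the tool from outside, world axes, zero at the start; "torque": the same for the moment, N m; "width": opening from 0.0 (shut) to 1.0 (fully open).
Only numpy, scipy, OpenCV 4.12 (cv2) and the standard library are available. Lean on these libraries where they do the work, as an engineer would, in place of code of your own. Each camera call takes 0.05 s, during which the arm holds its last target.

## Working session

There is one attempt and no reset: what is moved stays moved. The work goes in short steps, Python scripts to look and compute and a shell command to move; the robot and the scene stay as the last step left them, time stands still between calls to the robot, and variables do not carry over. Pictures are saved under pics/ and viewed, and the job is handed in when it is done.

```bash
mkdir -p pics; cat > h.py <<'E'
import cv2,numpy as np
from workcell import bot
def snap(n,tag):
    c=bot.read_camera(n); np.savez(f'pics/{tag}.npz',**c); cv2.imwrite(f'pics/{tag}.png',np.array(c['pixels'])[:,:,::-1]); return c
def ray(c,u,v,z):
    R=np.array(c['R']);t=np.array(c['t']);o=-R.T@t
    d=R.T@np.array([(u-c['cx'])/c['fx'],(v-c['cy'])/c['fy'],1]); return o+d*(z-o[2])/d[2]
def proj(c,X):
    p=np.array(c['R'])@np.array(X)+np.array(c['t']); return float(c['fx']*p[0]/p[2]+c['cx']),float(c['fy']*p[1]/p[2]+c['cy'])
def crop(tag,x0,y0,x1,y1,k,out):
    i=cv2.imread(f'pics/{tag}.png')[y0:y1,x0:x1]; cv2.imwrite(f'pics/{out}.png',cv2.resize(i,None,fx=k,fy=k,interpolation=cv2.INTER_CUBIC))
E
python3 - <<'E'
from h import *
for n in('top','side'):
    c=snap(n,n+'0'); print(n,-np.array(c['R']).T@c['t'],c['fx'])
s=bot.read_state();print(s['time'],s['tool_pos'],s['tcp_rot'],s['width'])
E
```

```text
top [0.32723766 0.00640756 1.1781697 ] 412.69841251600155
side [0.52827086 0.87551269 0.64594791] 424.2772923883588
0.1 [ 0.30472139 -0.60151942  0.22666112] [-0.46854762  1.96261563 -1.95840956] 0.996824293166834
```

View pics/top0.png

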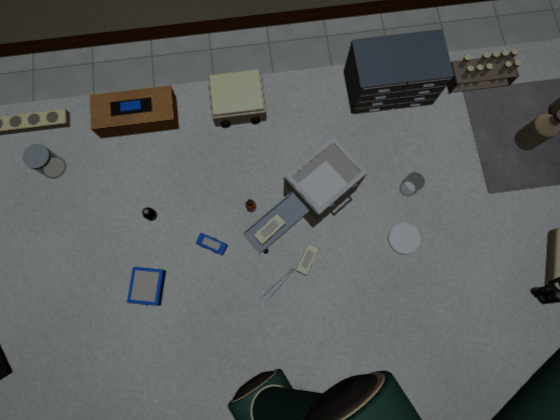

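View pics/side0.png

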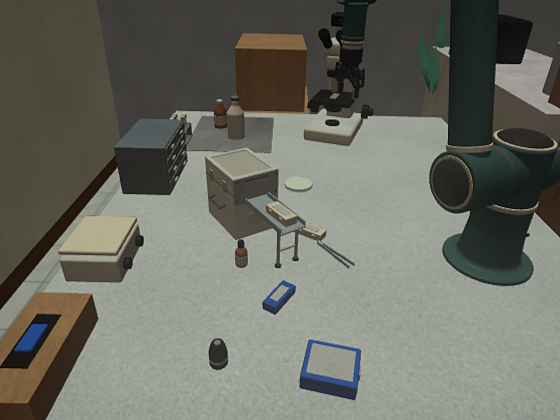

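```bash
python3 - <<'E'
from h import *
crop('top0',225,130,385,290,5,'t0c'); crop('side0',190,130,370,310,4,'s0c')
import numpy as np
i=cv2.imread('pics/t0c.png'); cv2.imwrite('pics/t0c.png',cv2.resize(i,(600,600)))
E
python3 - <<'E'
from h import *
crop('top0',238,180,318,255,7.5,'t0d'); crop('side0',230,180,330,270,6,'s0c')
E
```

```text
(no output)
```

View pics/t0c.png

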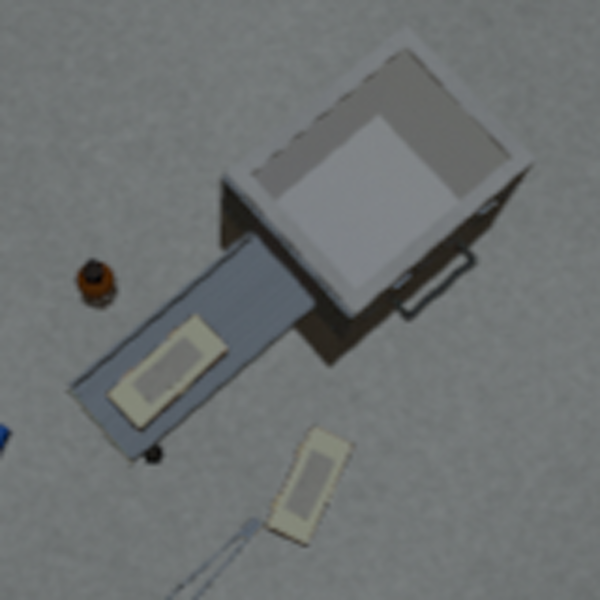

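View pics/t0d.png

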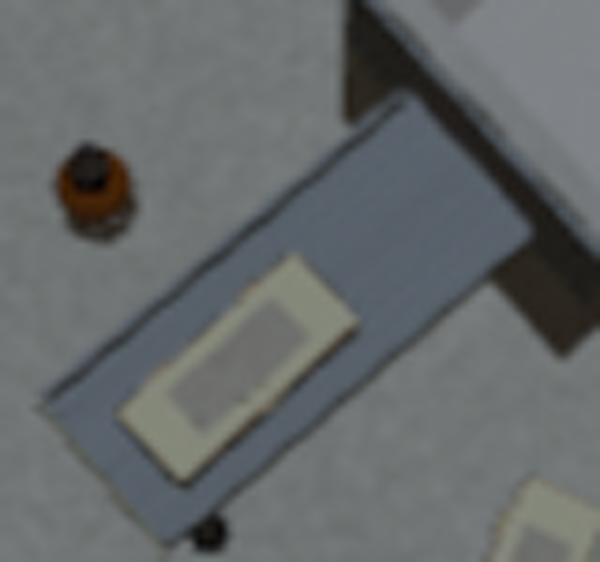

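View pics/s0c.png

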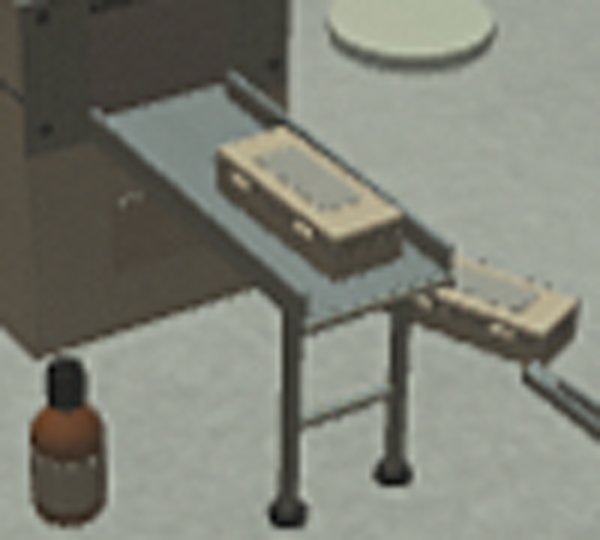

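```bash
python3 - <<'E'
from h import *
from scipy.spatial.transform import Rotation as Ro
c=dict(np.load('pics/top0.npz'))
f=lambda p:(p[0]/7.5+238-.43,p[1]/7.5+180-.43)
P=lambda p,z:ray(c,*f(p),z)[:2]*1e3
for n,p,z in[('trayL',(42,402),.122),('trayR',(165,547),.122),('mouthL',(408,92),.122),('mouthR',(535,232),.122),('nL',(120,412),.132),('nR',(183,485),.132),('fL',(295,254),.132),('fR',(358,322),.132)]: print(n,P(p,z).round(1))
# bin top corners from t0c scale 600/160=3.75
g=lambda u,v,z:ray(c,u/3.75+225-.4,v/3.75+130-.4,z)[:2]*1e3
B=[g(222,177,.18),g(348,313,.18),g(532,160,.18),g(408,32,.18)]
for b in B: print('bin',b.round(1))
L=[ (B[i]-B[(i+1)%4]) for i in range(4)]; print([np.linalg.norm(l).round(1) for l in L],[np.degrees(np.arctan2(l[1],l[0])).round(1) for l in L])
print('yaw tray',[np.degrees(np.arctan2(*(P(b,.122)-P(a,.122))[::-1])).round(1) for a,b in(((42,402),(408,92)),((165,547),(535,232)))])
print('mailer yaw',[np.degrees(np.arctan2(*(P(b,.132)-P(a,.132))[::-1])).round(1) for a,b in(((120,412),(295,254)),((183,485),(358,322)))])
s=bot.read_state(); print(Ro.from_rotvec(s['tcp_rot']).as_matrix().round(3))
print('blue',ray(c,211,243,.02),'bottle',ray(c,250,205,.06),'clean',ray(c,308,260,.02))
E
```

```text
trayL [524.2  73.1]
trayR [468.6  36.9]
mouthL [618.  -67.8]
mouthR [ 561.8 -105. ]
nL [515.4  46.3]
nR [487.5  28. ]
fL [562.6 -20.3]
fR [536.  -38.7]
bin [643.8 -48.7]
bin [ 539.7 -118.8]
bin [ 628.4 -258.2]
bin [ 730.7 -189.7]
[np.float64(125.5), np.float64(165.2), np.float64(123.1), np.float64(165.7)] [np.float64(34.0), np.float64(122.5), np.float64(-146.2), np.float64(-58.4)]
yaw tray [np.float64(-56.4), np.float64(-56.7)]
mailer yaw [np.float64(-54.7), np.float64(-54.0)]
[[-0.892 -0.001  0.452]
 [-0.452  0.002 -0.892]
 [-0.    -1.    -0.002]]
blue [0.5270315  0.17299221 0.02      ] bottle [0.61254103 0.04917412 0.06      ] clean [ 0.44355432 -0.09235069  0.02      ]
```

```bash
python3 - <<'E'
from h import *
crop('side0',195,140,315,240,6.5,'s0e')
E
```

```text
(no output)
```

View pics/s0e.png

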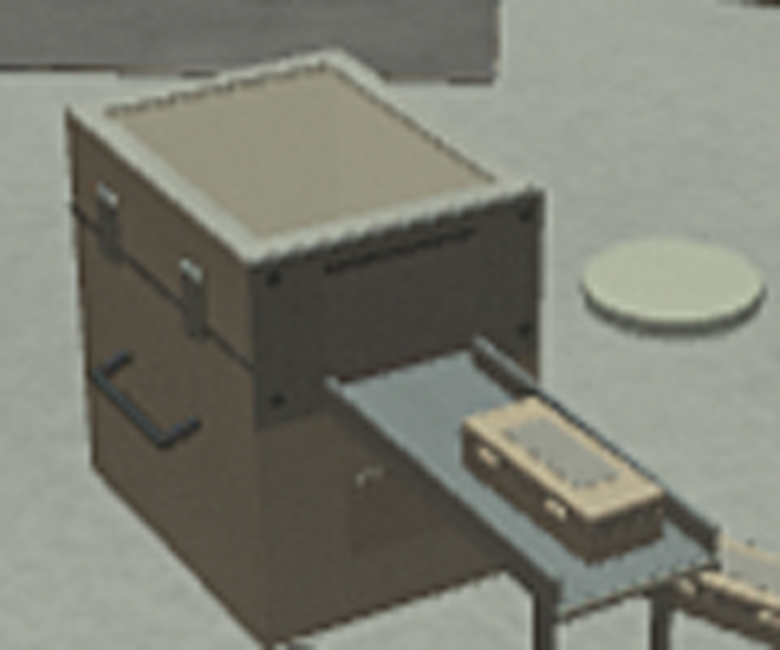

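```bash
cat > fit.py <<'E'
from h import *
from scipy.optimize import least_squares
T=dict(np.load('pics/top0.npz'));S=dict(np.load('pics/side0.npz'))
s=lambda u,v:(u/6.5+195-.42,v/6.5+140-.42); f=lambda u,v:(u/7.5+238-.43,v/7.5+180-.43); g=lambda u,v:(u/3.75+225-.4,v/3.75+130-.4)
obs=[(S,(-4,65,180),s(248,262)),(S,(-4,-65,180),s(543,190)),(S,(165,65,180),s(68,108)),(S,(-4,65,0),s(268,645)),(S,(-4,35,122),s(328,380)),(S,(-4,-35,122),s(475,340)),(S,(-170,-35,122),s(717,532)),(S,(-170,35,122),s(556,578)),
(T,(-170,35,122),f(42,402)),(T,(-170,-35,122),f(165,547)),(T,(-4,65,180),g(222,177)),(T,(-4,-65,180),g(348,313)),(T,(165,-65,180),g(532,160)),(T,(165,65,180),g(408,32))]
def w(p,X):
    a=p[2];c,d=np.cos(a),np.sin(a);return np.array([p[0]+c*X[0]-d*X[1],p[1]+d*X[0]+c*X[1],X[2]])/1e3
def res(p): return np.ravel([np.subtract(proj(c,w(p,X)),o) for c,X,o in obs])
r=least_squares(res,[590,-87,-.99],x_scale=[10,10,.1],loss='soft_l1')
p=r.x
if __name__=='__main__':
    print(p[:2],np.degrees(p[2])); print(res(p).reshape(-1,2).round(1).tolist())
    # mailer in bin frame: top corners at 132
    M=[ray(T,*f(*q),.132)[:2]*1e3 for q in((120,412),(183,485),(295,254),(358,322))]
    M+=[ray(S,*s(*q),.132)[:2]*1e3 for q in((462,425),(595,522),(663,490),(535,398))]
    a=p[2];R=np.array([[np.cos(a),np.sin(a)],[-np.sin(a),np.cos(a)]])
    print([ (R@(m-p[:2])).round(1).tolist() for m in M])
    for n,q in(('end',(-170,0,110)),('start',(-190,0,110)),('sill',(0,0,110)),('contact-push',(-16,0,110))): print(n,w(p,q)*1e3)
E
python3 fit.py
```

```text
[590.74789625 -86.6691854 ] -56.75918704061759
[[0.4, 0.2], [0.1, -0.1], [-0.4, -0.3], [-0.3, 2.2], [-0.5, -0.2], [0.5, -0.6], [0.2, -1.1], [-0.3, 0.2], [-0.7, -0.9], [0.3, 0.1], [-0.3, 0.4], [0.4, 2.1], [0.9, 0.5], [-0.6, -1.7]]
[[-152.6, 9.9], [-152.5, -23.5], [-70.9, 12.9], [-70.1, -19.5], [-76.9, 16.3], [-159.1, 11.1], [-153.5, -21.8], [-73.4, -18.0]]
end [497.56084434  55.51440492 110.        ]
start [486.59766176  72.24188613 110.        ]
sill [590.74789625 -86.6691854  110.        ]
contact-push [581.97735019 -73.28720043 110.        ]
```

```bash
python3 -m jog '[[0,0,40,0,40],[10,40,70,10,5],[25,100,75,20,5],[40,160,75,30,5],[56,220,75,40,5],[72,280,75,50,5],[88,340,75,60,5],[104,400,75,70,5],[120,460,75,80,5],[136,520,75,90,5]]'
```

```text
time: 1.35
tool_pos: [0.4409, -0.0802, 0.3027]
tcp_rot: [-1.397, 0.853, -0.853]
wrist_force: [1.4, -0.4, 0.6]
width: 0.059
```

```bash
python3 -m jog '[[10,50,0,3,5],[25,100,0,6,5],[39,155,0,6.4,5],[39,155,-30,6.4,5],[39,155,-60,6.4,5],[39,155,-80,6.4,5],[39,155,-100,6.4,5],[39,155,-100,6.4,5],[39,155,-100,6.4,5],[39,155,-100,6.4,5]]'
python3 - <<'E'
from h import *
from fit import p
from scipy.spatial.transform import Rotation as Ro
s=bot.read_state(); a=p[2]
print(s['time'],s['tool_pos'],np.array([[np.cos(a),np.sin(a)],[-np.sin(a),np.cos(a)]])@(np.array(s['tool_pos'])[:2]*1e3-p[:2]))
m=Ro.from_rotvec(s['tcp_rot']).as_matrix(); print(np.degrees(np.arctan2(m[1,2],m[0,2])),s['wrist_force'])
snap('side','s1');snap('wrist','w1')
crop('s1',210,80,370,240,3.7,'s1c')
E
```

```text
time: 2.6
tool_pos: [0.4808, 0.0729, 0.2041]
tcp_rot: [-1.428, 0.771, -0.773]
wrist_force: [0.1, 0.3, -0.0]
width: 0.057
2.6 [0.48076368 0.07286758 0.20410984] [-193.72126401   -4.53641053]
33.25369719146303 [ 0.08793057  0.2547973  -0.00504171]
```

View pics/s1c.png

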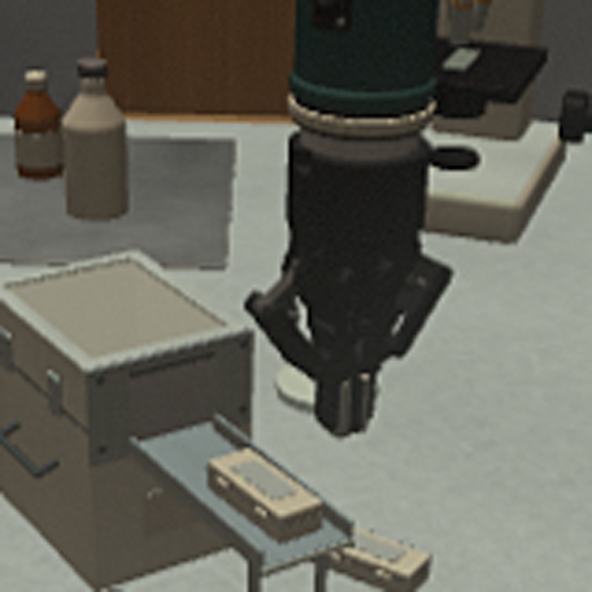

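View pics/w1.png

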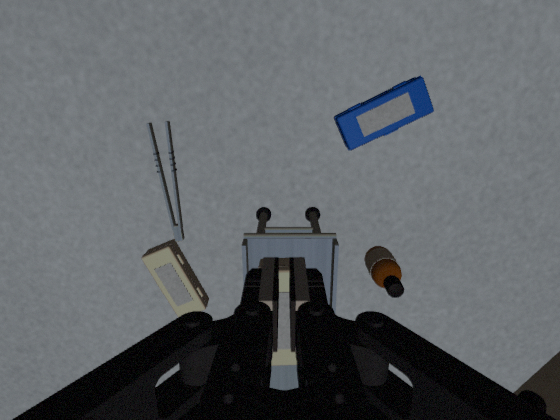

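```bash
python3 -m jog '[[0,0,-25,0,5],[0,0,-50,0,5],[0,0,-62,0,5],[0,0,-62,0,5],[0,0,-62,0,5],[4,-6,-62,0,5],[8,-12,-62,0,5],[11,-16.7,-62,0,5],[11,-16.7,-62,0,5],[11,-16.7,-62,0,5]]'
python3 - <<'E'
from h import *
from fit import p
s=bot.read_state(); a=p[2]
print(s['time'],s['tool_pos'],np.array([[np.cos(a),np.sin(a)],[-np.sin(a),np.cos(a)]])@(np.array(s['tool_pos'])[:2]*1e3-p[:2]),s['wrist_force'])
snap('side','s2');snap('top','t2')
crop('s2',230,130,330,230,6,'s2c');crop('t2',225,130,385,290,3.7,'t2c')
E
```

```text
time: 3.95
tool_pos: [0.4909, 0.056, 0.1408]
tcp_rot: [-1.429, 0.772, -0.772]
wrist_force: [0.2, -0.1, -0.3]
width: 0.057
3.95 [0.49086101 0.05603687 0.14077792] [-174.10954755   -5.3171759 ] [ 0.1795963  -0.10465105 -0.34818356]
```

View pics/s2c.png

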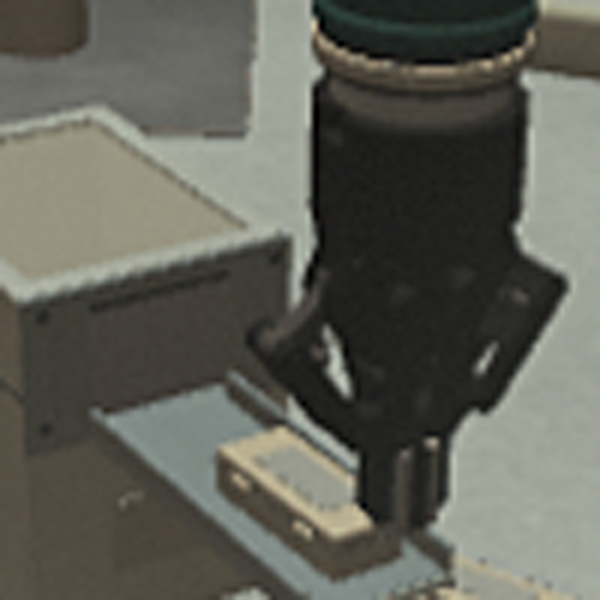

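View pics/t2c.png

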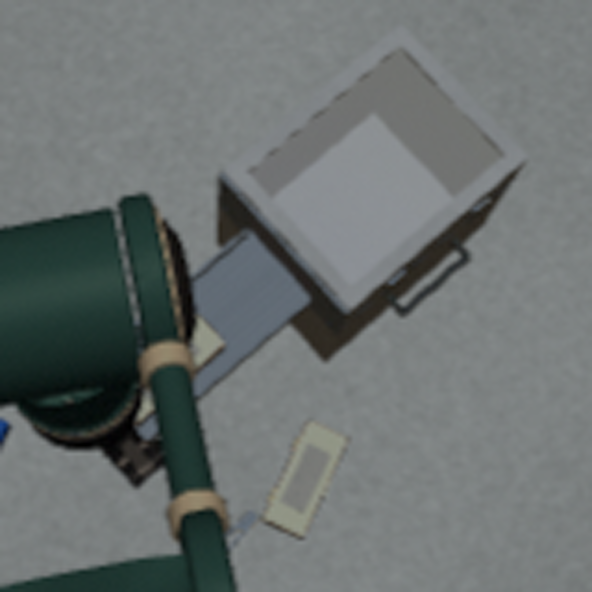

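```bash
python3 - <<'E'
from h import *
c=dict(np.load('pics/s2.npz'))
from fit import p,w
for n,q in(('tipCentre',(-174,-5,116)),('tipL',(-174,12,116)),('tipfrontL',(-163,12,116)),('tipbackL',(-185,12,116)),('tipfrontL z130',(-163,12,130))):
    u,v=proj(c,w(p,q)); print(n,round((u-230)*6),round((v-130)*6))
E
```

```text
tipCentre 392 581
tipL 355 594
tipfrontL 339 580
tipbackL 371 607
tipfrontL z130 340 549
```

```bash
python3 - <<'E'
from h import *
from fit import p,w
c=dict(np.load('pics/s2.npz'))
i=cv2.imread('pics/s2.png')[170:235,270:320]; i=cv2.resize(i,None,fx=9,fy=9,interpolation=cv2.INTER_CUBIC)
i=cv2.convertScaleAbs(i,alpha=1.8)
for z,col in((116,(0,0,255)),(126,(0,255,255)),(136,(0,255,0))):
    pts=[proj(c,w(p,(x-174,y-5,z))) for x,y in((-11,-17),(11,-17),(11,17),(-11,17))]
    pts=np.array([((u-270+.5)*9,(v-170+.5)*9) for u,v in pts],int); cv2.polylines(i,[pts],True,col,1)
cv2.imwrite('pics/s2o.png',i)
E
```

```text
(no output)
```

View pics/s2o.png

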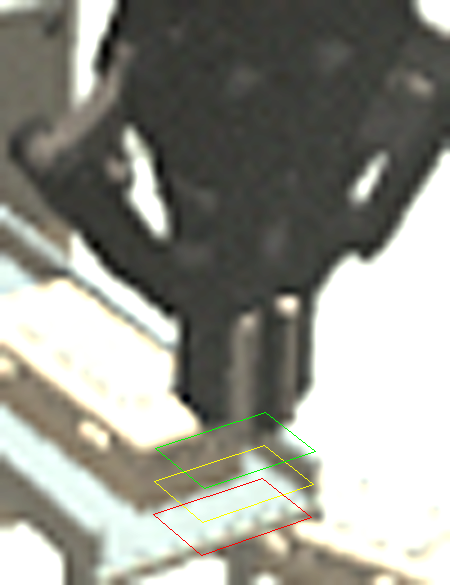

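```bash
python3 - <<'E'
from h import *
from fit import p,w
c=dict(np.load('pics/w1.npz'));print('cam pos',-c['R'].T@c['t'])
for q in((-170,35,122),(-170,-35,122),(-170,35,110)): print(q,proj(c,w(p,q)))
# fingertips in wrist image, x=-193.7,y=-4.5
for dz in(0,-12,-25): print(dz,[np.round(proj(c,w(p,(-193.7+x,-4.5+y,204+dz)))).tolist() for x,y in((-11,17),(-11,-17),(11,17),(11,-17))])
c=dict(np.load('pics/s1.npz'))
for dz in(0,-12,-25): print(dz,[np.round((np.array(proj(c,w(p,(-193.7+x,-4.5+y,204+dz))))-[210,80])*3.7).tolist() for x,y in((-11,17),(-11,-17),(11,17),(11,-17))])
E
```

```text
cam pos [0.43503726 0.14101482 0.34957959]
(-170, 35, 122) (339.28625492541113, 244.13083049174458)
(-170, -35, 122) (241.6296314463177, 244.18280216976754)
(-170, 35, 110) (336.82546412593814, 237.34304309591934)
0 [[322.0, 251.0], [248.0, 251.0], [320.0, 292.0], [250.0, 292.0]]
-12 [[319.0, 240.0], [250.0, 240.0], [318.0, 279.0], [252.0, 279.0]]
-25 [[317.0, 230.0], [253.0, 230.0], [316.0, 267.0], [254.0, 267.0]]
0 [[327.0, 448.0], [375.0, 433.0], [305.0, 432.0], [353.0, 418.0]]
-12 [[326.0, 466.0], [373.0, 451.0], [305.0, 450.0], [352.0, 436.0]]
-25 [[325.0, 485.0], [372.0, 470.0], [304.0, 469.0], [351.0, 455.0]]
```

```bash
python3 - <<'E'
from h import *
c=snap('wrist','w2')
i=cv2.imread('pics/w2.png')[210:420,190:380]; i=cv2.convertScaleAbs(cv2.resize(i,None,fx=2.8,fy=2.8,interpolation=cv2.INTER_CUBIC),alpha=2.2)
cv2.imwrite('pics/w2c.png',i)
E
```

```text
(no output)
```

View pics/w2c.png

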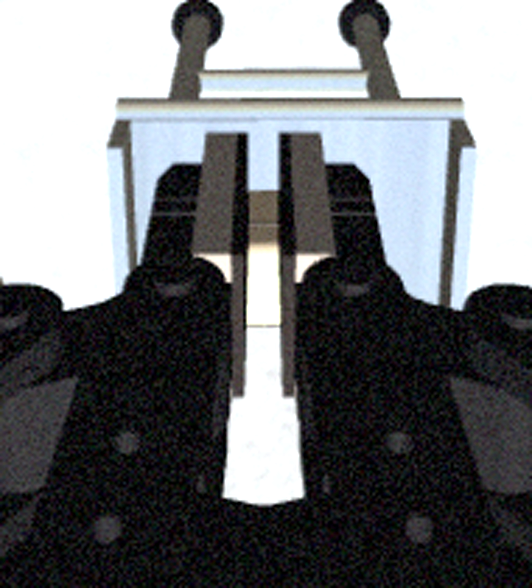

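```bash
python3 -m jog '[[0,0,-2,0,5],[0,0,-4,0,5],[0,0,-5,0,5],[0,0,-6,0,5],[0,0,-6,0,5],[0,0,-6,0,5],[0,0,-6,0,5],[0,0,-6,0,5],[0,0,-6,0,5],[0,0,-6,0,5]]'
python3 - <<'E'
from h import *
snap('side','s3')
i=cv2.imread('pics/s3.png')[160:235,255:325]; i=cv2.convertScaleAbs(cv2.resize(i,None,fx=8,fy=8,interpolation=cv2.INTER_CUBIC),alpha=1.6)
cv2.imwrite('pics/s3c.png',i)
E
```

```text
time: 5.35
tool_pos: [0.491, 0.0561, 0.1349]
tcp_rot: [-1.429, 0.772, -0.772]
wrist_force: [0.4, -0.2, -0.1]
width: 0.06
```

View pics/s3c.png

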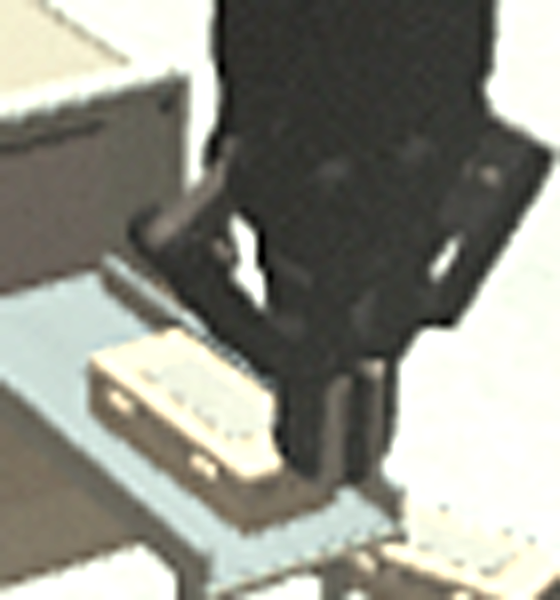

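```bash
python3 -m jog '[[0,0,-2,0,5],[0,0,-3,0,5],[0,0,-4,0,5],[0,0,-5,0,5],[0,0,-6,0,5],[0,0,-7,0,5],[0,0,-8,0,5],[0,0,-8,0,5],[0,0,-8,0,5],[0,0,-8,0,5]]'
python3 - <<'E'
from h import *
snap('side','s4');snap('wrist','w4')
i=cv2.imread('pics/s4.png')[160:235,255:325]; i=cv2.convertScaleAbs(cv2.resize(i,None,fx=8,fy=8,interpolation=cv2.INTER_CUBIC),alpha=1.6)
cv2.imwrite('pics/s4c.png',i)
i=cv2.imread('pics/w4.png')[210:420,190:380]; i=cv2.convertScaleAbs(cv2.resize(i,None,fx=2.8,fy=2.8,interpolation=cv2.INTER_CUBIC),alpha=2.2)
cv2.imwrite('pics/w4c.png',i)
E
```

```text
time: 6.65
tool_pos: [0.491, 0.0561, 0.127]
tcp_rot: [-1.429, 0.772, -0.772]
wrist_force: [0.5, 0.1, -0.7]
width: 0.056
```

View pics/s4c.png

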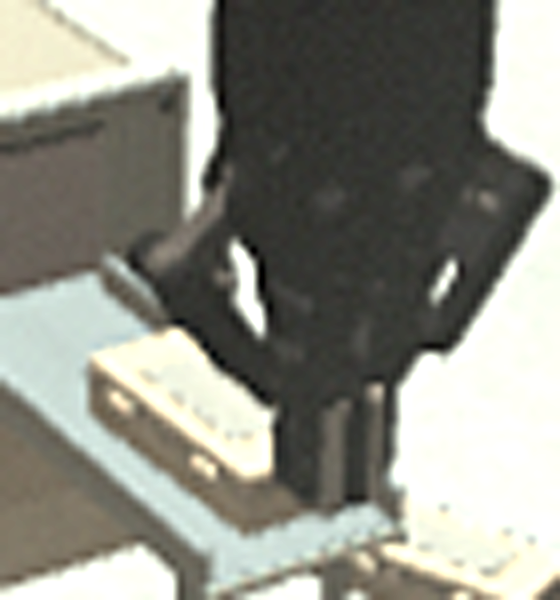

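View pics/w4c.png

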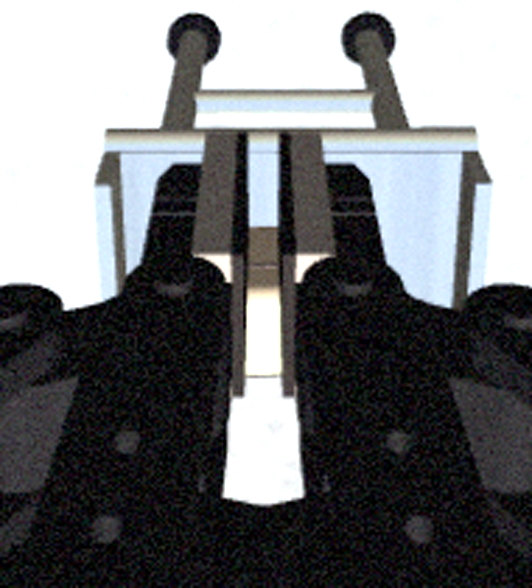

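```bash
python3 -m jog '[[5.5,-8.4,0,0,5],[11,-16.7,0,0,5],[16.4,-25.1,0,0,5],[21.9,-33.5,0,0,5],[27.4,-41.8,0,0,5],[32.9,-50.2,0,0,5],[38.4,-58.5,0,0,5],[41.1,-62.7,0,0,5],[41.1,-62.7,0,0,5],[41.1,-62.7,0,0,5]]'
python3 - <<'E'
from h import *
from fit import p
s=bot.read_state(); a=p[2]
print(s['tool_pos'],np.array([[np.cos(a),np.sin(a)],[-np.sin(a),np.cos(a)]])@(np.array(s['tool_pos'])[:2]*1e3-p[:2]))
snap('side','s5');snap('wrist','w5')
i=cv2.imread('pics/s5.png')[140:235,225:325]; i=cv2.convertScaleAbs(cv2.resize(i,None,fx=6,fy=6,interpolation=cv2.INTER_CUBIC),alpha=1.6)
cv2.imwrite('pics/s5c.png',i)
i=cv2.convertScaleAbs(cv2.imread('pics/w5.png'),alpha=2)
cv2.imwrite('pics/w5c.png',i)
E
```

```text
time: 8.0
tool_pos: [0.5319, -0.0065, 0.1268]
tcp_rot: [-1.43, 0.772, -0.772]
wrist_force: [0.1, 0.5, -0.3]
width: 0.056
[ 0.53188214 -0.00650097  0.12675548] [-99.31841794  -5.28884671]
```

View pics/s5c.png

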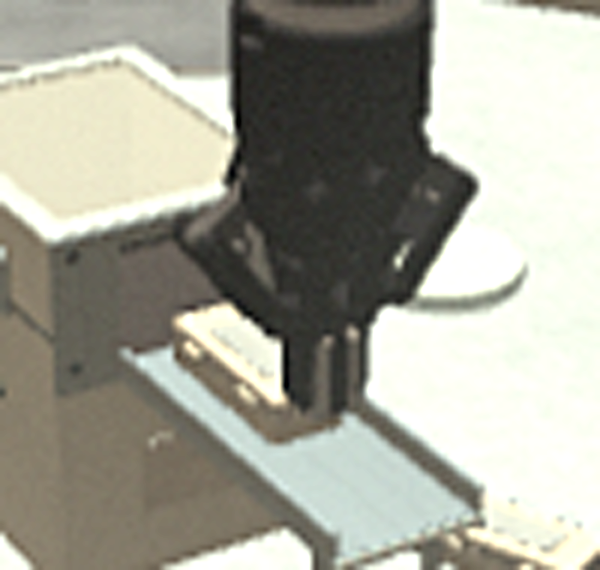

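View pics/w5c.png

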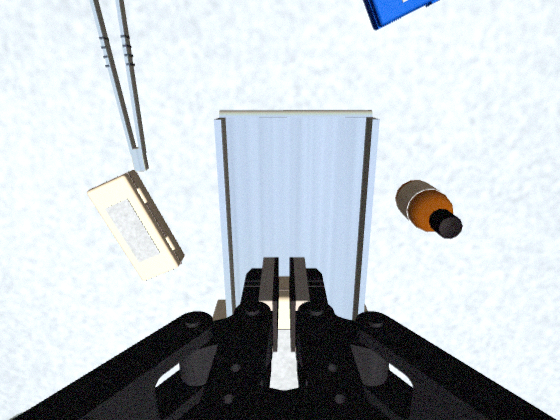

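```bash
python3 - <<'E'
from h import *
from fit import p
S=dict(np.load('pics/s5.npz'));a=p[2];R=np.array([[np.cos(a),np.sin(a)],[-np.sin(a),np.cos(a)]])
for (u,v),z in(((277,440),.11),((340,420),.11),((283,405),.132),((175,325),.132),((177,358),.11)):
    print(R@(ray(S,u/6+225-.42,v/6+140-.42,z)[:2]*1e3-p[:2]))
E
```

```text
[-83.90136364   5.92169716]
[-83.5215578  -24.85580411]
[-93.00458086   8.9452776 ]
[-12.84693784  13.08994817]
[-3.78576153  7.22283629]
```

```bash
python3 -m jog '[[5.5,-8.4,0,0,5],[11,-16.7,0,0,5],[16.4,-25.1,0,0,5],[21.9,-33.5,0,0,5],[27.4,-41.8,0,0,5],[32.9,-50.2,0,0,5],[32.9,-50.2,0,0,5],[32.9,-50.2,0,0,5],[32.9,-50.2,0,0,5],[32.9,-50.2,0,0,5]]'
python3 - <<'E'
from h import *
from fit import p
s=bot.read_state(); a=p[2]
print(s['tool_pos'],np.array([[np.cos(a),np.sin(a)],[-np.sin(a),np.cos(a)]])@(np.array(s['tool_pos'])[:2]*1e3-p[:2]))
snap('side','s6')
i=cv2.imread('pics/s6.png')[140:235,205:305]; i=cv2.convertScaleAbs(cv2.resize(i,None,fx=6,fy=6,interpolation=cv2.INTER_CUBIC),alpha=1.6)
cv2.imwrite('pics/s6c.png',i)
snap('top','t6'); crop('t6',225,130,385,290,3.7,'t6c')
E
```

```text
time: 9.35
tool_pos: [0.5648, -0.0565, 0.1269]
tcp_rot: [-1.43, 0.772, -0.772]
wrist_force: [0.1, -0.1, -1.1]
width: 0.059
[ 0.56480157 -0.05653691  0.12687886] [-39.42457185  -5.18355   ]
```

View pics/s6c.png

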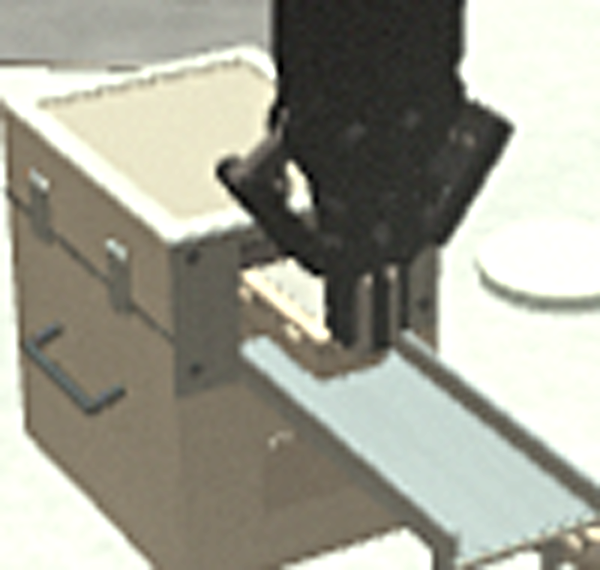

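View pics/t6c.png

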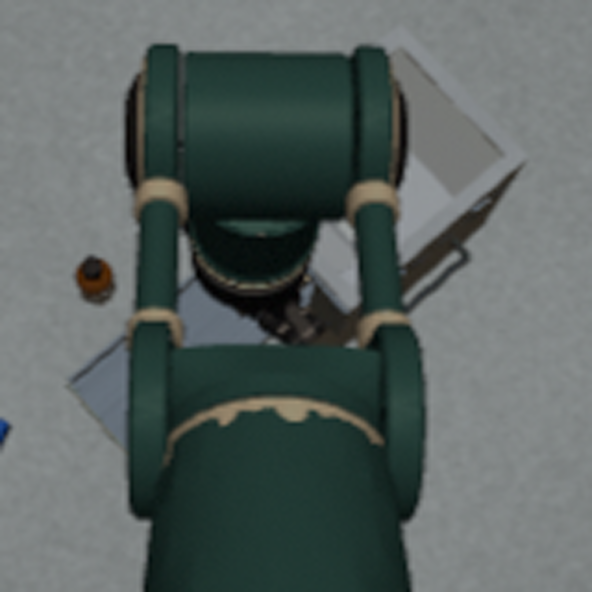

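```bash
python3 -m jog '[[3,-5,0,0,5],[7.5,-11.5,0,0,5],[12,-18.4,0,0,5],[12,-18.4,0,0,5],[12,-18.4,0,0,5],[12,-18.4,0,0,5],[12,-18.4,0,0,5],[12,-18.4,0,0,5],[12,-18.4,0,0,5],[12,-18.4,0,0,5]]'
python3 - <<'E'
from h import *
from fit import p
s=bot.read_state(); a=p[2]
print(s['tool_pos'],np.array([[np.cos(a),np.sin(a)],[-np.sin(a),np.cos(a)]])@(np.array(s['tool_pos'])[:2]*1e3-p[:2]),s['wrist_force'])
snap('side','s7')
i=cv2.imread('pics/s7.png')[140:235,205:305]; i=cv2.convertScaleAbs(cv2.resize(i,None,fx=6,fy=6,interpolation=cv2.INTER_CUBIC),alpha=1.6)
cv2.imwrite('pics/s7c.png',i)
E
```

```text
time: 10.7
tool_pos: [0.5769, -0.0751, 0.1269]
tcp_rot: [-1.429, 0.772, -0.772]
wrist_force: [-0.0, -0.0, -0.1]
width: 0.06
[ 0.57694972 -0.07513025  0.12688541] [-17.21446442  -5.21526067] [-0.03271585 -0.02100195 -0.05292864]
```

View pics/s7c.png

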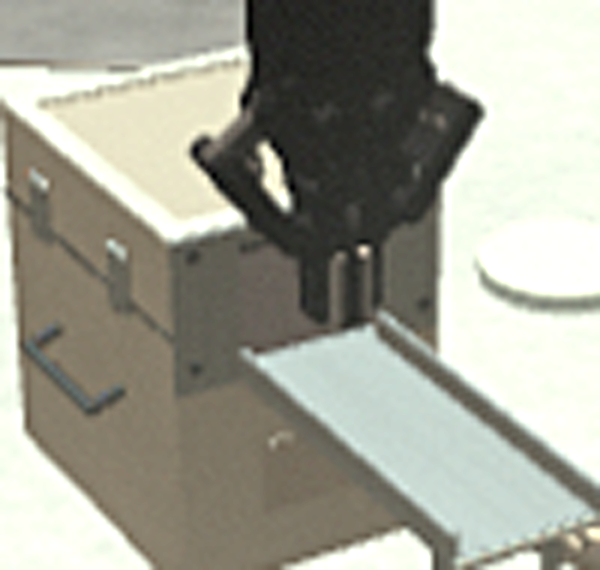

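```bash
python3 -m jog '[[-8,12.5,0,0,5],[-25,38,0,0,5],[-45,69,0,0,5],[-65,99,0,0,5],[-85,130,0,0,5],[-95,145,30,0,5],[-100,190,80,0,5],[-100,230,120,0,5],[-100,250,120,0,5],[-100,250,120,0,5]]'
python3 - <<'E'
from h import *
print(bot.read_state()['wrist_force'])
snap('side','s8');snap('top','t8')
i=cv2.imread('pics/s8.png')[140:235,195:295]; i=cv2.convertScaleAbs(cv2.resize(i,None,fx=6,fy=6,interpolation=cv2.INTER_CUBIC),alpha=1.6)
cv2.imwrite('pics/s8c.png',i)
i=cv2.imread('pics/t8.png')[130:310,195:435]; cv2.imwrite('pics/t8c.png',cv2.convertScaleAbs(cv2.resize(i,None,fx=3.3,fy=3.3,interpolation=cv2.INTER_CUBIC),alpha=1.6))
E
```

```text
time: 12.0
tool_pos: [0.4763, 0.1764, 0.2475]
tcp_rot: [-1.429, 0.769, -0.77]
wrist_force: [0.0, -0.6, -0.3]
width: 0.058
[ 0.00217294 -0.56089056 -0.34108989]
```

View pics/s8c.png

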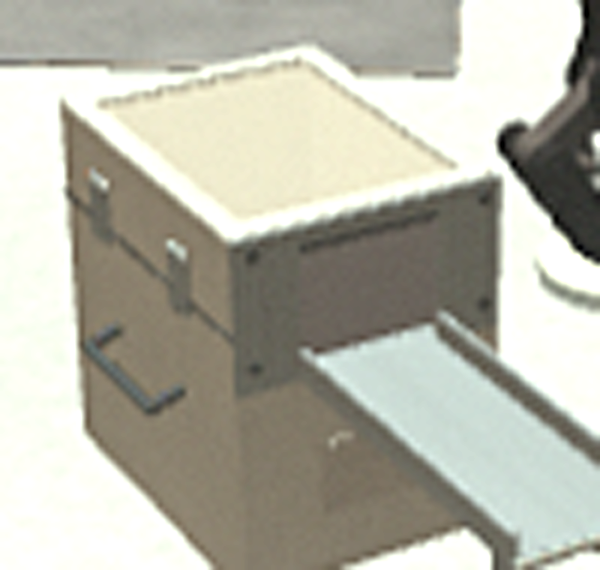

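View pics/t8c.png

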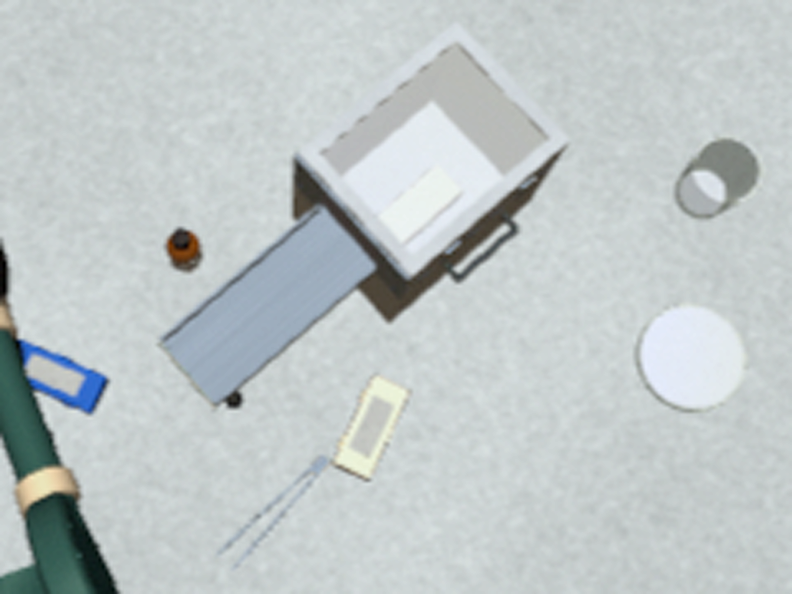

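The side crop shows the mouth dark and covered by the flap, at about (370,280). The top crop shows the mailer flat on the bin floor at (420,205), and the bystanders it shows have not moved. I'm handing the job in.

```bash
python3 -c "
from workcell import bot
print(bot.read_state()['joint_vel']); print(bot.finish_job())"
```

```text
[-0.02008579  0.0072967   0.00852015 -0.00100408 -0.00258694  0.00090701]
the job is handed in; nothing more can be done
None
```

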